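Sort mirror glasses: broken one through the reject flap, sound one onto the rest

ROBOT

A 6-joint arm with a two-finger parallel gripper is mounted at the origin on the work surface. World frame = base frame: x ahead of the robot, y to its left, z up, the work surface at z = 0. Lengths are in m, angles in degrees, forces in N, time in s.
With the tool pointing down it reaches from about 0.4 to 0.825 m from the base axis. Payload 7 kg.
Tool frame: the origin (TCP) lies at the centre of the arm's flange, where the gripper is bolted on; the fingertips stand 178 mm ahead of it and the grasp point (between the pads) lies 159 mm ahead of it (tip_reach is the distance from the TCP to the fingertips, in m); z points along the fingers, y is the line along which they close (so a half turn about z gives the same grasp; the last joint's range is limited). The gripper opens to 88 mm and grips with 3 to 60 N. Pads are 19 mm wide; open, the fingers measure 130 mm over their backs; the gripper's body (78 mm by 193 mm) begins 47 mm behind the grasp point.
Start: joints at [16.507, 20.546, 0.682, 0, -70.136, -16.507], TCP at [0.675, -0, 0.405] pointing down, gripper open.
Joint ranges: [-176.03, 176.03], [-82.01, 121.73], [-58.28, 71.71], [-173.87, 95.51], [-174.79, -0.11], [-173.66, 173.66]. Speed limits (degrees/s): [136.94, 136.94, 172.46, 180, 180, 180].

INTERFACE

Orientations are given as [roll, pitch, yaw] about the fixed x, y, z axes, in that order (R = Rz(yaw) Ry(pitch) Rx(roll)).
In Python, from plant import * gives the robot as it stands.
- The arm moves only by the shell command python3 -m handwheel 'ROWS'. ROWS is JSON, a list of rows, each a list of 7 numbers: the opening, from -1 (shut) to 1 (fully open), then the shift along the tool's x, y, z as a fraction of full scale, then the turn, a rotation vector about the tool's x, y, z as a fraction of full scale. A call has 1 to 5 rows; each row shifts and turns the commanded pose from where the row before left it, along the tool's axes as they then stand; what a row does not reach is not made up. Full scale, the value 1, is 0.025 m for a shift and 6 degrees for a turn. A row lasts 1/8 s, in which the tool goes at most 62.5 mm and 10.7 degrees, less where a joint would pass 70% of its speed; a pose out of reach is approached as far as the arm can. A call with a number of a shift or a turn outside -1 to 1 is refused whole. A call with a gripper value outside its range is refused whole. The fingers move at their own pace and stop on an object; the grip force is fixed at half the most. Time passes only in rows, so rows that do not move let the fingers close. It gives the time, the measured TCP pose, the force, the opening and the grip force at its end, in the units of the state.
- get_obs(): the state, without advancing time (a new reading comes with each control period).
- snapshot(name): name is "scene" or "side" or "wrist"; returns a dict with "color" (384x512x3 uint8, red, green, blue), "fx", "fy", "cx", "cy" (pixels), "k1" (the pictures are not rectified: a ray, as slopes to the right and down, at radius r is drawn at 1 + k1 r^2 times it, then the intrinsics apply), "R" (3x3) and "t" (3): a world point X has camera coordinates R X + t; the wrist camera has in their place "tool_from_camera" (4x4, takes a point from camera to tool coordinates, whose origin is the TCP and whose axes are the flange's). Camera axes: x right, y down, z forward; pixel columns grow to the right and rows downward; lengths in m; the calibration is good to about 2 mm. A picture is of the moment at which its call begins: read the wrist's pose just before it. There is no depth.
- close_job(): hands the job in; it is judged then, once.
The state is a dict: "clock": time; "joint_pos": joint angles; "qvel": joint speeds; "tau": joint torques, N m; "tool_pos": TCP position; "orientation": TCP orientation; "force": force on the tool from outside, world axes, zero at the start; "moment": the same for the moment, N m; "opening": finger opening in m; "gripper_force": force on a finger pad.
Only numpy, scipy, OpenCV 4.12 (cv2) and the standard library are available. Lean on these libraries where they do the work, as an engineer would, in place of code of your own. Each camera call takes 0.05 s, during which the arm holds its last target. There are 200 camera calls.

TASK

Sort the two returned mirror glasses standing in the wire rack. Push the sprung flap in the top of the steel reject bin well open, hold it open while you let the glass with the broken-off corner drop through, then let the flap spring shut. Set the unbroken glass down gently on the plywood rest so that it leans back against both ears of the back board with its foot behind the batten, and leave the other things on the bench where they are.

Things in the scene. Friction and masses are not known exactly. Their poses are not given: they have to be found in the camera images.
- broken_glass: the reject: mirror glass on black plastic backing, a stiff plate 120 mm wide (y), 110 high (z), 9 thick (x), about 0.12 kg. Its upper +y corner is broken off along a line from the +y edge 50 mm below the top to the top edge at y = +10 mm, so the top edge is whole only from y = -45 to +10. Other corners rounded 15 mm. Origin: middle of the bottom edge. Starts upright in an outer slot of the rack.
- sound_glass: the good one: the same plate, 120 x 110 x 9 mm (y, z, x), about 0.12 kg, all four corners whole (rounded 15 mm). Origin: middle of the bottom edge. At the start it stands upright in the other outer slot of the rack.
- sound_glass_top (a point): middle of the sound glass's top edge (110 mm up from its origin along its z).
- rack: fixed wire rack: black base 150 x 120 x 8 mm (x, y, z), three slots at x = -45, 0, +45 mm, each a pair of wire hoops (13 mm apart inside, up to 54 mm above the bench) holding the lower part of a plate whose thickness lies along the rack's x. Plates stand on the base and lift straight out by the top edge. Origin: centre of the underside.
- bin: fixed reject bin, grey sheet-steel box 240 x 220 x 200 mm (x, y, z), hollow and empty, closed but for a centred slot in its level top, 100 mm (x) by 150 mm (y). Origin: centre of the underside; inner floor 6 mm up. The slot is filled by a sprung steel flap, hinged along its +x edge (barrel seen), that swings down inside. Padlocked door on the +x face.
- slot (a point): centre of the bin's slot, at the level of the bin's top (200 mm above the bench), axes as the bin's.
- flap (a joint): flap angle: 0 = shut and level, grows as the free (-x) edge swings down into the bin, at most 1.45 rad. Flap 96 mm from hinge to free edge, 146 mm wide, upper face 2 mm below the bin's top; hinge 49 mm to +x of the slot's centre. A spring shuts it: pressed at mid-slot it takes about 3 N to start and 4 to 7 N to hold far open.
- flap_edge (a point): middle of the flap's free edge. A glass's weight does not open the flap, and the flap clamps a half-passed glass unless something holds it off the glass.
- rest: fixed plywood leaning rest, origin at the centre of the underside. Foot board 110 x 180 x 10 mm (x, y, z). Back board 12 mm thick, front face at x = -22 mm, 40 mm high above the bench in the middle, with an ear at each side (|y| from 40 to 90 mm) up to 85 mm; the cut-out between leaves room for a finger. Batten 12 x 12 mm on the foot board, inner face at x = +12 mm, top 22 mm above the bench.
- rest_foot (a point): middle of the 34 mm gap between back board and batten, on the foot board (10 mm above the bench), axes as the rest's. A glass stands in the gap, width along y, top leaning to -x on the ears: about 0.32 rad from upright with its foot against the batten.
- tape_roll: bystander: roll of packing tape, 96 mm across, 48 mm high; leave alone.
- carton: bystander: small taped carton 90 x 130 x 75 mm; leave alone.
- parts_bin: bystander: small open plastic bin 110 x 150 x 70 mm; leave alone.
- indicator: bystander: round indicator lamp with a domed lens, 60 mm across, 45 mm high; leave alone.
Mind the look-alikes: they are no part of the job. What is shaped like the broken_glass but green is not meant.

How it is judged (in metres and radians):
On the way:
1. the flap is held well open (more than 0.5 rad) for 0.2 s with the broken glass at the slot (value of joint flap above 0.5 rad and horizontal distance between broken_glass and slot below 0.09 m), for 0.2 s.
At the end, for the whole second after the job is handed in: Broken glass at rest inside the bin, flap shut (under 0.06 rad). Sound glass at rest on the rest: foot on the foot board between back board and batten, within 35 mm of the middle, square within 0.2 rad, leaning 0.12 to 0.45 rad back on both ears (x of broken_glass in the frame of bin between -0.12 and 0.12 m and y of broken_glass in the frame of bin between -0.11 and 0.11 m and z of broken_glass in the frame of bin below 0.13 m and value of joint flap below 0.06 rad and x of sound_glass in the frame of rest between -0.022 and 0.012 m and y of sound_glass in the frame of rest between -0.035 and 0.035 m and z of sound_glass in the frame of rest below 0.018 m and x of sound_glass_top in the frame of rest below -0.018 m and angle between sound_glass's own z axis and vertical between 0.12 and 0.45 rad and angle between the y axis of sound_glass and the y axis of rest, either way round below 0.2 rad and linear speed of sound_glass below 0.02 m/s and linear speed of broken_glass below 0.05 m/s); the robot touches nothing.
It fails at once if a bystander is moved more than 30 mm (distance of any of tape_roll, carton, parts_bin, indicator from where it was at the start of the episode above 0.03 m).
It fails at once if the sound glass is dropped into its place (nears it faster than 0.45 m/s) (distance between sound_glass and rest_foot below 0.045 m and linear speed of sound_glass above 0.45 m/s).
It fails at once if the sound glass is pressed or banged on the rest with over 40 N (contact force between sound_glass and rest above 40 N).
It also fails if it takes over 58 s, if anything falls off the work surface, if the arm or the gripper's body presses on something with over 40 N, if the wrist force passes 120 N, or if a joint passes its speed limit or range.

## Working session

There is one attempt and no reset: what is moved stays moved. The work goes in short steps, Python scripts to look and compute and a shell command to move; the robot and the scene stay as the last step left them, time stands still between calls to the robot, and variables do not carry over. Pictures are saved under pics/ and viewed, at most 13 in all, crops included, and the job is handed in when it is done.

```bash
ls; mkdir -p pics
python3 - <<'E'
from plant import *
import cv2,numpy as np
o=get_obs();print(o)
ims=[]
for n in ["scene","side"]:
    s=snapshot(n);cv2.imwrite(f"pics/{n}0.png",s["color"][:,:,::-1]);print(n,{k:np.round(v,4).tolist() for k,v in s.items() if k!="color"})
s=snapshot("wrist");cv2.imwrite("pics/wrist0.png",s["color"][:,:,::-1]);print({k:np.round(v,4).tolist() for k,v in s.items() if k!="color"})
E
```

```text
pics
{'clock': 0.0, 'joint_pos': array([ 1.65060972e+01,  2.05908738e+01,  6.32313186e-01, -2.10533723e-02,
       -7.01348403e+01, -1.65076939e+01]), 'qvel': array([-0.01230648,  0.00211207,  0.07652581,  0.00510861,  0.00988946,
        0.00318846]), 'tau': array([-8.00930356e-04, -5.82726967e+01,  2.93058443e+01,  6.99745238e+00,
        6.93249181e-03, -2.06530804e-04]), 'tool_pos': array([ 6.74795848e-01, -1.00791365e-05,  4.03714740e-01]), 'orientation': array([ 1.79904825e+02, -7.56644198e-03, -9.00087606e+01]), 'force': array([-0.82274457, -0.17058304, -0.03755963]), 'moment': array([-0.06362785,  0.0489934 ,  0.02458968]), 'gripper_force': 0.0, 'opening': 0.08762223578368632}
scene {'fx': 461.9656, 'fy': 461.9656, 'cx': 250.1464, 'cy': 193.6567, 'k1': -0.1323, 'R': [[-0.037, 0.9991, -0.0198], [0.7345, 0.0137, -0.6785], [-0.6776, -0.0396, -0.7343]], 't': [0.0036, -0.2741, 1.6108]}
side {'fx': 359.6978, 'fy': 359.6978, 'cx': 255.5924, 'cy': 188.3698, 'k1': 0.0362, 'R': [[0.9831, -0.1831, -0.0013], [-0.1097, -0.5836, -0.8046], [0.1466, 0.7911, -0.5938]], 't': [-0.4876, 0.1746, 1.036]}
{'fx': 273.0552, 'fy': 273.0552, 'cx': 258.522, 'cy': 191.3732, 'k1': 0.0153, 'tool_from_camera': [[0.0004, -0.9671, -0.2545, 0.0691], [1.0, 0.0007, -0.0012, 0.0008], [0.0014, -0.2545, 0.9671, 0.0199], [0.0, 0.0, 0.0, 1.0]]}
```

View pics/scene0.png

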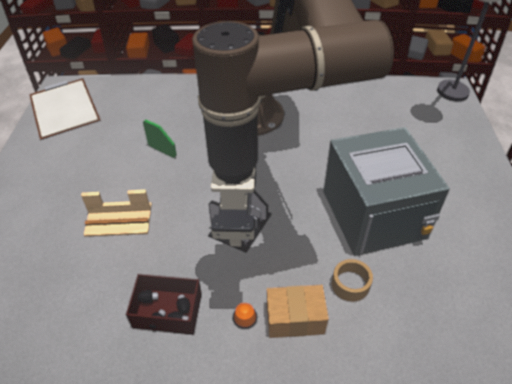

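View pics/side0.png

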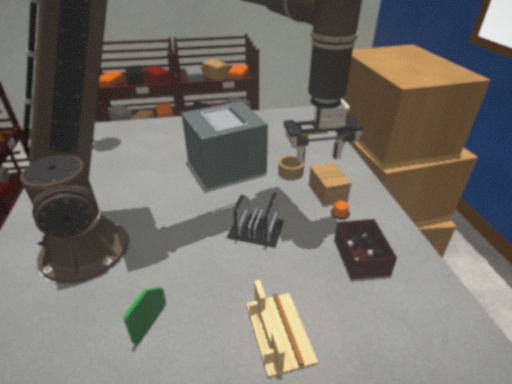

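```bash
python3 - <<'E'
import cv2,numpy as np
a=cv2.imread("pics/side0.png")[170:260,215:300];a=cv2.resize(a,(395,420),interpolation=3)
b=cv2.resize(cv2.imread("pics/wrist0.png"),(400,300));b=cv2.copyMakeBorder(b,0,120,0,0,0)
cv2.imwrite("pics/c1.png",np.hstack([a,b]))
E
cat > h.py <<'E'
import numpy as np,cv2,pickle
from scipy.spatial.transform import Rotation as Ro
def cam(s,obs=None):
    K=np.array([[s["fx"],0,s["cx"]],[0,s["fy"],s["cy"]],[0,0,1]]);d=np.array([s["k1"],0,0,0,0.])
    if "R" in s: R,t=np.array(s["R"]),np.array(s["t"])
    else:
        T=np.array(s["tool_from_camera"]);Rt=Ro.from_euler("xyz",obs["orientation"],degrees=True).as_matrix()
        Rw=Rt@T[:3,:3];c=Rt@T[:3,3]+obs["tool_pos"];R=Rw.T;t=-Rw.T@c
    return K,d,R,t
def ray(c,p):
    K,d,R,t=c;u=cv2.undistortPoints(np.array([[p]],float),K,d)[0,0]
    return -R.T@t, R.T@np.array([u[0],u[1],1])
def onz(c,p,z):
    o,v=ray(c,p);return o+v*(z-o[2])/v[2]
def proj(c,X):
    K,d,R,t=c;return cv2.projectPoints(np.array([X],float),cv2.Rodrigues(R)[0],t,K,d)[0][0,0]
def tri(c1,p1,c2,p2):
    o1,v1=ray(c1,p1);o2,v2=ray(c2,p2)
    s=np.linalg.lstsq(np.c_[v1,-v2],o2-o1,rcond=None)[0];a=o1+v1*s[0];b=o2+v2*s[1];return (a+b)/2,np.linalg.norm(a-b)
E
```

```text
(no output)
```

View pics/c1.png

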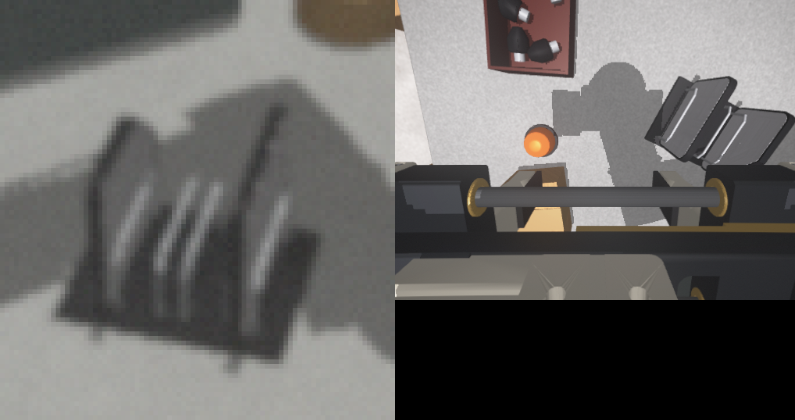

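The scene view shows the bin at (385,185), the rest at (118,213), a green look-alike plate at (160,138), tape at (352,280), carton at (297,310), parts bin at (165,303) and lamp at (245,314). The rack with two plates shows in the side view at (257,220) and in the wrist crop at right. The wrist crop can't settle which plate is broken, so I'll take rough positions first.

Run:
```python
from plant import *
from h import *
np.set_printoptions(precision=3,suppress=True)
o=get_obs();S=snapshot("scene");D=snapshot("side");W=snapshot("wrist")
pickle.dump((S,D),open("cal.pkl","wb"))
cs,cd,cw=cam(S),cam(D),cam(W,o)
print("rack",onz(cw,(416,154),.05),onz(cd,(257,230),.0))
for n,im in(("scene",S),("side",D)):
    hsv=cv2.cvtColor(im["color"],cv2.COLOR_RGB2HSV)
    g=cv2.cvtColor(im["color"],cv2.COLOR_RGB2GRAY)
    # slot / flap : bright area
    m=((g>120)&(hsv[...,1]<60)).astype(np.uint8)
    x0,y0,x1,y1=(345,135,430,190) if n=="scene" else (195,100,250,138)
    M=np.zeros_like(m);M[y0:y1,x0:x1]=m[y0:y1,x0:x1]
    c=max(cv2.findContours(M,0,2)[0],key=cv2.contourArea);r=cv2.minAreaRect(c)
    b=cv2.boxPoints(r);print(n,r,[onz(cs if n=="scene" else cd,p,.2) for p in b])
c1=cv2.resize(S["color"][120:250,320:450],(400,400),interpolation=3)
c2=cv2.resize(S["color"][180:245,70:170],(400,260),interpolation=3)
c2=cv2.copyMakeBorder(c2,0,140,0,0,0)
c3=cv2.resize(D["color"][270:384,230:330],(400,456)[:2] and (351,400),interpolation=3)
cv2.imwrite("pics/c2.png",cv2.resize(np.hstack([c1[:, :],c2])[...,::-1],(800,400)))
```

```text
rack [ 0.483 -0.028  0.05 ] [ 0.498 -0.012  0.   ]
scene ((387.5538024902344, 162.279052734375), (37.20820999145508, 76.50077056884766), 79.07720184326172) [array([0.405, 0.263, 0.2  ]), array([0.341, 0.474, 0.2  ]), array([0.481, 0.46 , 0.2  ]), array([0.534, 0.266, 0.2  ])]
side ((221.98077392578125, 119.40383911132812), (27.06402587890625, 56.67756652832031), 78.69007110595703) [array([0.341, 0.438, 0.2  ]), array([0.556, 0.501, 0.2  ]), array([0.537, 0.277, 0.2  ]), array([0.348, 0.233, 0.2  ])]
```

View pics/c2.png

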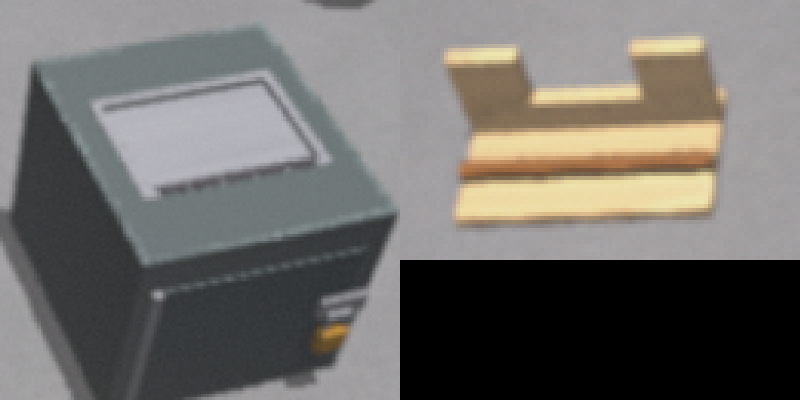

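```bash
python3 - <<'E'
from h import *
np.set_printoptions(precision=3,suppress=True)
S,D=pickle.load(open("cal.pkl","rb"));cs=cam(S)
P=[onz(cs,p,.2) for p in [(330.7,141.1),(404.5,128.1),(449.3,188.9),(367.1,206.1)]]
print("bin",P,np.mean(P,0),[np.linalg.norm(P[i]-P[i-1]) for i in range(4)])
ya=(P[1]-P[0]+P[2]-P[3]);print("bin yaw y-axis",np.degrees(np.arctan2(-ya[0],ya[1])));xa=P[3]-P[0]+P[2]-P[1];print(np.degrees(np.arctan2(xa[1],xa[0])))
for p,z in [((81.75,196.25),.085),((146.75,193.25),.085),((83.75,235.5),0),((148,233),0)]: print(onz(cs,p,z))
E
python3 -m handwheel '[[1,1,1,0,0,0,0],[1,1,1,-0.5,0,0,0],[1,1,1,0,0,0,0],[1,1,1,0,0,0,0],[1,0,1,0,0,0,0]]'
python3 -m handwheel '[[1,0,1,0,0,0,0],[1,0,0,0,0,0,0],[1,0,0,0,0,0,0]]'
```

```text
bin [array([0.366, 0.226, 0.2  ]), array([0.306, 0.434, 0.2  ]), array([0.533, 0.5  , 0.2  ]), array([0.591, 0.291, 0.2  ])] [0.449 0.363 0.2  ] [np.float64(0.23501565159142268), np.float64(0.21638274147057746), np.float64(0.23645717387845822), np.float64(0.21673926415139505)]
bin yaw y-axis 15.820818571360025
16.16243413099891
[ 0.47  -0.448  0.085]
[ 0.455 -0.267  0.085]
[ 0.54  -0.448  0.   ]
[ 0.526 -0.266  0.   ]
clock: 0.92
tool_pos: [0.549, -0.1013, 0.4171]
orientation: [180.0, -0.0, -90.1]
force: [0.6, -0.5, 0.3]
opening: 0.0881
gripper_force: 0.0
clock: 1.3
tool_pos: [0.5253, -0.1, 0.4175]
orientation: [-180.0, 0.0, -90.0]
force: [-0.1, 0.9, 0.2]
opening: 0.0879
gripper_force: 0.0
```

Run:
```python
from plant import *
from h import *
o=get_obs();W=snapshot("wrist");pickle.dump((o,W),open("w1.pkl","wb"))
cv2.imwrite("pics/w1.png",cv2.resize(W["color"][...,::-1],(800,600),interpolation=3))
```

```text
(no output)
```

View pics/w1.png

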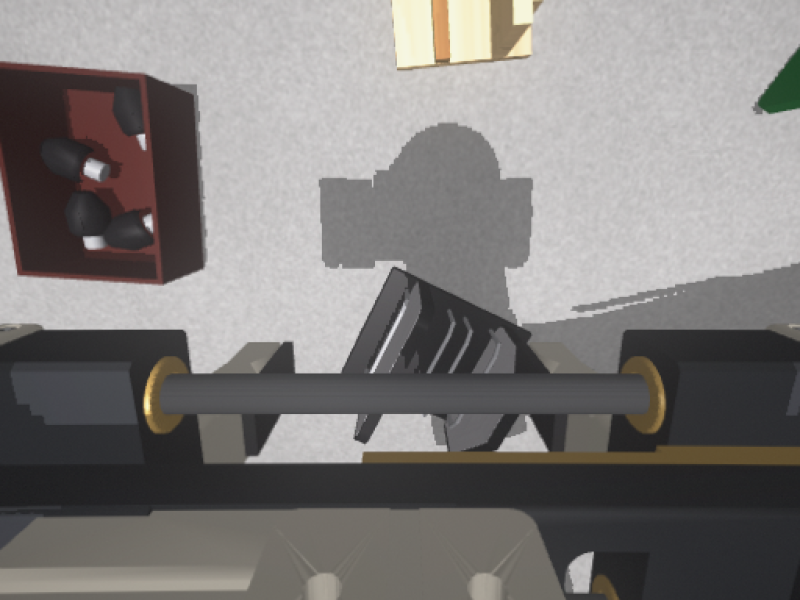

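The plates' upper parts are behind the gripper bar at (400,395), so I shift 0.1 m along tool +x to clear the view.

```bash
python3 -m handwheel '[[1,1,0,0,0,0,0],[1,1,0,0,0,0,0],[1,1,0,0,0,0,0],[1,1,0,0,0,0,0],[1,0,0,0,0,0,0]]'
python3 - <<'E'
from plant import *
from h import *
o=get_obs();W=snapshot("wrist");pickle.dump((o,W),open("w2.pkl","wb"));print(o["tool_pos"],o["orientation"])
cv2.imwrite("pics/w2.png",cv2.resize(W["color"][60:240,150:400,::-1],(800,576),interpolation=3))
E
```

```text
clock: 1.98
tool_pos: [0.5256, -0.2012, 0.4164]
orientation: [179.9, -0.0, -90.1]
force: [0.0, -0.5, 0.6]
opening: 0.0877
gripper_force: 0.0
[ 0.52560293 -0.20120425  0.41644935] [ 1.79935889e+02 -8.05465613e-03 -9.01057933e+01]
```

View pics/w2.png

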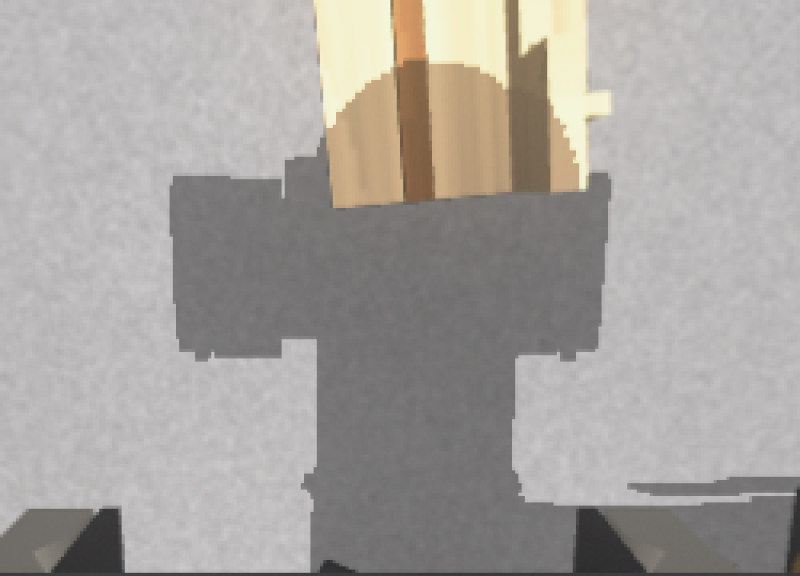

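The shift went the wrong way: this shows only the near (+y) end of the rest, with foot-board corners at crop (333,207) and (585,190). I'll go back to y≈+0.03 and reuse this picture for the rest's pose.

```bash
python3 -m handwheel '[[1,-1,0,0,0,0,0],[1,-1,0,0,0,0,0],[1,-1,0,0,0,0,0],[1,-1,0,0,0,0,0],[1,-1,0,0,0,0,0]]'; python3 -m handwheel '[[1,-1,0,0,0,0,0],[1,-1,0,0,0,0,0],[1,-1,0,0,0,0,0],[1,-1,0,0,0,0,0],[1,0,0,0,0,0,0]]'
python3 - <<'E'
from plant import *
from h import *
np.set_printoptions(precision=4,suppress=True)
o,W=pickle.load(open("w2.pkl","rb"));c=cam(W,o)
f=lambda u,v:(150+u/3.2,60+v/3.2)
for p,z in [((333,207),.01),((585,190),.01),((402,202),.022),((432,200),.022),((548,191),.01)]: print(onz(c,f(*p),z))
o=get_obs();W=snapshot("wrist");pickle.dump((o,W),open("w3.pkl","wb"));print(o["tool_pos"],o["orientation"])
c=cam(W,o);uv=proj(c,[.485,-.02,.06]);print(uv)
u,v=uv.astype(int);x0=max(0,min(512-200,u-100));y0=max(0,min(384-150,v-75));print(x0,y0)
cv2.imwrite("pics/w3.png",cv2.resize(W["color"][y0:y0+150,x0:x0+200,::-1],(800,600),interpolation=3))
E
```

```text
clock: 2.65
tool_pos: [0.5251, -0.0734, 0.4171]
orientation: [180.0, 0.0, -90.0]
force: [-0.1, -0.3, -0.4]
opening: 0.0875
gripper_force: 0.0
clock: 3.28
tool_pos: [0.5251, 0.027, 0.4171]
orientation: [180.0, 0.0, -89.8]
force: [-0.8, -0.2, -0.3]
opening: 0.0875
gripper_force: 0.0
[ 0.5308 -0.2634  0.01  ]
[ 0.4232 -0.2702  0.01  ]
[ 0.502  -0.2656  0.022 ]
[ 0.4895 -0.2664  0.022 ]
[ 0.439  -0.2699  0.01  ]
[0.5251 0.027  0.4171] [179.9982   0.0103 -89.846 ]
[291.2991 138.3832]
191 63
```

View pics/w3.png

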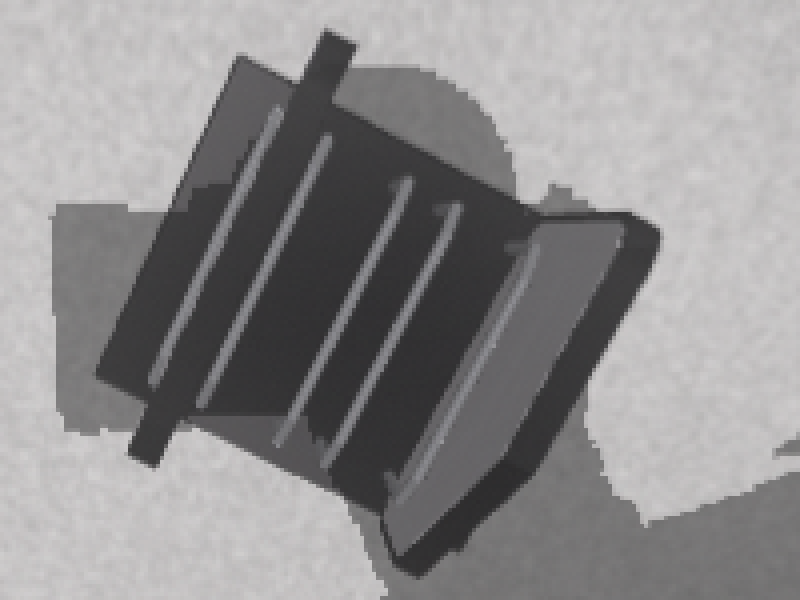

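In this crop the right-hand plate has a straight cut at its lower (+y) end, from (530,470) to (400,560), while its other corner at (640,225) is rounded, so it is broken_glass. The left plate, seen edge-on from (340,40) to (145,460), runs the full width at both ends, so it is sound_glass. The green plate by the robot base is the look-alike. Next I measure both top edges.

Run:
```python
from h import *
np.set_printoptions(precision=4,suppress=True)
o,W=pickle.load(open("w3.pkl","rb"));c=cam(W,o)
f=lambda u,v:(191+u/4,63+v/4)
P=lambda u,v,z=.118:onz(c,f(u,v),z)[:2]
ang=lambda a,b:(np.degrees(np.arctan2(*(b-a)[::-1]))-90, np.linalg.norm(b-a))
# broken: top face centreline ends (front/back edges averaged)
a=(P(622,228)+P(658,240))/2;b=(P(506,456)+P(532,470))/2
print("broken y-45",a,"y+10",b,ang(a,b))
a=P(341,38,.103);b=P(143,462,.103);print("sound ends(z .103)",a,b,(a+b)/2,ang(a,b))
# base corners z=.008: top-left, left-bottom; wire tops z .054
q=[P(238,57,.008),P(98,376,.008)];print("base -?",q,ang(*q))
for w in [((278,108),(154,384)),((328,136),(202,405)),((407,182),(280,443)),((458,206),(328,463))]:
    a,b=P(*w[0],.054),P(*w[1],.054);print("wire",(a+b)/2,ang(a,b))
```

```text
broken y-45 [ 0.4334 -0.0403] y+10 [0.4597 0.0175] (np.float64(-24.392838804573714), np.float64(0.06349679495538019))
sound ends(z .103) [ 0.5073 -0.0873] [0.5596 0.0208] [ 0.5334 -0.0332] (np.float64(-25.826551536100723), np.float64(0.12005575210167023))
base -? [array([ 0.5357, -0.0959]), array([0.5861, 0.0099])] (np.float64(-25.471200005278718), np.float64(0.11719786838111518))
wire [ 0.542  -0.0347] (np.float64(-25.28788403270603), np.float64(0.09049447543584054))
wire [ 0.527  -0.0276] (np.float64(-25.53073027660666), np.float64(0.08939019330221856))
wire [ 0.5026 -0.015 ] (np.float64(-25.293991355817155), np.float64(0.08826803262771335))
wire [ 0.4871 -0.0083] (np.float64(-25.527149291285397), np.float64(0.08797502293586745))
```

```bash
python3 -m handwheel '[[0.3,0.3,0.96,0.7,0,0,0],[0.3,0.3,0.96,0.7,0,0,0],[0.3,0.3,0.96,0.6,0,0,0],[0.3,0,0,0,0,0,1],[0.3,0,0,0,0,0,1]]'; python3 -m handwheel '[[0.3,0,0,0,0,0,1],[0.3,0,0,0,0,0,1],[0.3,0,0,0,0,0,0.25],[0.3,0,0,0,0,0,0],[0.3,0,0,0,0,0,0]]'
```

```text
clock: 3.95
tool_pos: [0.4527, 0.002, 0.3673]
orientation: [-180.0, 0.0, -102.2]
force: [0.0, 0.3, 0.4]
opening: 0.0571
gripper_force: 0.0
clock: 4.58
tool_pos: [0.453, 0.0024, 0.3672]
orientation: [-180.0, -0.0, -115.4]
force: [0.5, 0.2, -0.1]
opening: 0.0572
gripper_force: 0.0
```

```bash
python3 -m handwheel '[[0.3,0,0,1,0,0,0],[0.3,0,0,1,0,0,0],[0.3,0,0,1,0,0,0],[0.3,0,0,1,0,0,0],[0.3,0,0,0,0,0,0]]'; python3 -m handwheel '[[-1,0,0,0,0,0,0],[-1,0,0,0,0,0,0],[-1,0,0,0,0,0,0],[-1,0,0,0,0,0,0],[-1,0,0,0,0,0,0]]'
```

```text
clock: 5.2
tool_pos: [0.4524, 0.0022, 0.2658]
orientation: [179.9, -0.2, -115.5]
force: [0.2, -0.2, 1.1]
opening: 0.0571
gripper_force: 0.0
clock: 5.82
tool_pos: [0.453, 0.0025, 0.2673]
orientation: [-180.0, 0.0, -115.5]
force: [0.0, 0.4, 0.3]
opening: 0.0125
gripper_force: 0.0
```

```bash
python3 -m handwheel '[[-1,0,0,0,0,0,0],[-1,0,0,0,0,0,0],[-1,0,0,0,0,0,0]]'; python3 -m handwheel '[[-1,0,0,-1,0,0,0],[-1,0,0,-1,0,0,0],[-1,0,0,-1,0,0,0],[-1,0,0,-1,0,0,0],[-1,0,0,-1,0,0,0]]'
```

```text
clock: 6.2
tool_pos: [0.453, 0.0025, 0.2673]
orientation: [-180.0, -0.0, -115.5]
force: [-0.1, 0.3, 3.3]
opening: 0.0087
gripper_force: 30.0
clock: 6.82
tool_pos: [0.4527, 0.0024, 0.3926]
orientation: [180.0, -0.0, -115.5]
force: [0.4, -0.0, -2.4]
opening: 0.0089
gripper_force: 30.0
```

Gripped at 8.7 mm with 30 N. Lifting and turning to the bin's yaw now, then moving over.

```bash
python3 - <<'E'
from h import *
np.set_printoptions(precision=4,suppress=True)
S,D=pickle.load(open("cal.pkl","rb"));cs=cam(S)
P=np.array([onz(cs,(320+u/3.077,120+v/3.077),.2) for u,v in [(92,98),(268,70),(330,160),(150,200)]]);print(P.mean(0),[np.linalg.norm(P[i]-P[i-1]) for i in range(4)])
E
python3 -m handwheel '[[-1,0,0,-0.9,0,0,-1],[-1,0,0,-0.9,0,0,-1],[-1,0,0,-0.9,0,0,-1],[-1,0,0,-0.9,0,0,-1],[-1,0,0,-0.8,0,0,-1]]'; python3 -m handwheel '[[-1,0,0,0,0,0,-1],[-1,0,0,0,0,0,-0.92],[-1,-1,0,0,0,0,0],[-1,-1,0,0,0,0,0],[-1,-1,0,0,0,0,0]]'
```

```text
[0.4434 0.3656 0.2   ] [np.float64(0.12170092877810172), np.float64(0.16182586387072778), np.float64(0.11310688863954366), np.float64(0.16111305021759084)]
clock: 7.45
tool_pos: [0.4528, 0.0025, 0.5025]
orientation: [180.0, 0.0, -85.3]
force: [0.9, -0.2, -0.9]
opening: 0.0092
gripper_force: 30.0
clock: 8.07
tool_pos: [0.4319, 0.0752, 0.5017]
orientation: [180.0, 0.0, -74.0]
force: [0.5, -0.4, -1.0]
opening: 0.0087
gripper_force: 30.0
```

```bash
python3 -m handwheel '[[-1,-1,-0.3,0,0,0,0],[-1,-1,-0.3,0,0,0,0],[-1,-1,-0.3,0,0,0,0],[-1,-1,-0.3,0,0,0,0],[-1,-1,-0.3,0,0,0,0]]';python3 -m handwheel '[[-1,-1,-0.3,0,0,0,0],[-1,-1,-0.3,0,0,0,0],[-1,-1,-0.5,0,0,0,0],[-1,-1,-0.5,0,0,0,0],[-1,0,0,0,0,0,0]]'; python3 -m handwheel '[[-1,-1,0,0,0,0,0],[-1,-0.7,0,0,0,0,0],[-1,0,0,0,0,0,0],[-1,0,0,0,0,0,0]]'
python3 - <<'E'
from plant import *
from h import *
o=get_obs();W=snapshot("wrist");pickle.dump((o,W),open("w4.pkl","wb"))
cv2.imwrite("pics/w4.png",cv2.resize(W["color"][...,::-1],(800,600),interpolation=3))
E
```

```text
clock: 8.7
tool_pos: [0.4336, 0.2059, 0.5017]
orientation: [179.9, -0.0, -74.0]
force: [-0.8, 0.6, -1.8]
opening: 0.0087
gripper_force: 30.0
clock: 9.32
tool_pos: [0.4452, 0.3147, 0.5011]
orientation: [179.9, -0.1, -73.9]
force: [-0.2, 0.3, -1.9]
opening: 0.0089
gripper_force: 30.0
clock: 9.82
tool_pos: [0.4328, 0.3531, 0.5022]
orientation: [180.0, -0.0, -74.0]
force: [-0.1, -1.4, -1.1]
opening: 0.0086
gripper_force: 30.0
```

View pics/w4.png

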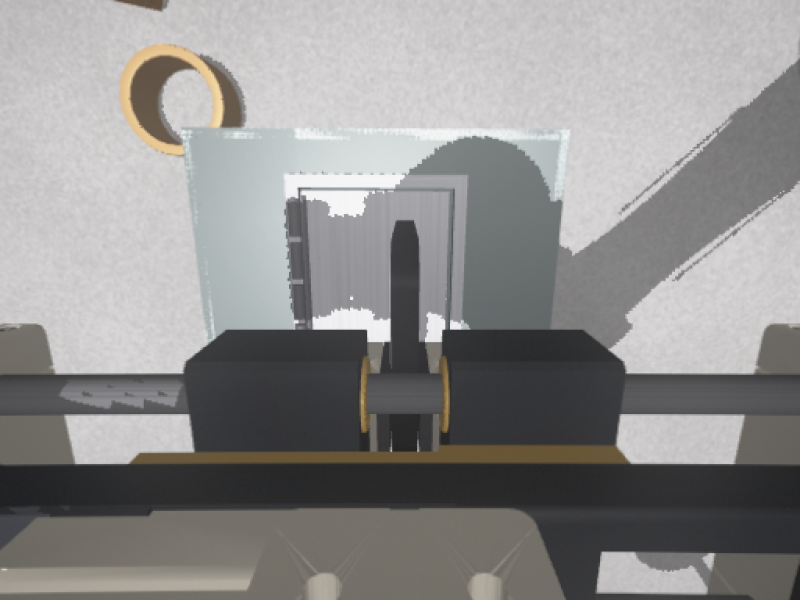

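The bin top's -y corners are at (183,130) and (568,130). The slot's free-edge side is at x≈453, the hinge barrel at x≈297, the slot's -y edge at row 187, and the glass hangs at x≈404. I convert these to tool axes.

Run:
```python
from h import *
np.set_printoptions(precision=4,suppress=True)
o,W=pickle.load(open("w4.pkl","rb"));c=cam(W,o);Rt=Ro.from_euler("xyz",o["orientation"],degrees=True).as_matrix()
for n,u,v,z in [("cornL",183,130,.2),("cornR",568,130,.2),("slot hinge",300,188,.2),("slot free",453,188,.2),("rim L",286,176,.2),("rim R",467,176,.2),("free lower",449,330,.2)]:
    p=onz(c,(u/1.5625,v/1.5625),z);print(n,p,"tool mm",(Rt.T@(p-o["tool_pos"]))[:2]*1000)
```

```text
cornL [0.5913 0.2922 0.2   ] tool mm [ 102.3226 -135.5379]
cornR [0.3632 0.2264 0.2   ] tool mm [102.5493 101.8643]
slot hinge [0.5148 0.3059 0.2   ] tool mm [ 68.0374 -65.7812]
slot free [0.4208 0.2788 0.2   ] tool mm [68.1222 32.0586]
rim L [0.5249 0.3012 0.2   ] tool mm [ 75.3735 -74.1877]
rim R [0.4145 0.2693 0.2   ] tool mm [75.4748 40.718 ]
free lower [0.3943 0.3708 0.2   ] tool mm [-27.6207  32.1318]
```

Centred: the tool sits at bin x = -17 mm, y = -7 mm, as planned. Now pressing down.

```bash
python3 -m handwheel '[[-1,0,0,0.8,0,0,0],[-1,0,0,0.8,0,0,0],[-1,0,0,0.6,0,0,0],[-1,0,0,0.6,0,0,0],[-1,0,0,0.4,0,0,0]]'; python3 -m handwheel '[[-1,0,0,0.6,0,0,0],[-1,0,0,0.6,0,0,0],[-1,0,0,0.6,0,0,0],[-1,0,0,0.6,0,0,0],[-1,0,0,0.4,0,0,0]]'
```

```text
clock: 10.5
tool_pos: [0.4331, 0.353, 0.4218]
orientation: [-180.0, 0.0, -74.0]
force: [0.5, -0.5, 2.9]
opening: 0.0092
gripper_force: 30.0
clock: 11.12
tool_pos: [0.4326, 0.3528, 0.3505]
orientation: [179.9, -0.1, -74.0]
force: [-3.1, -0.5, 0.1]
opening: 0.0087
gripper_force: 30.0
```

```bash
python3 -m handwheel '[[-1,0,0,0.4,0,0,0],[-1,0,0,0.4,0,0,0],[-1,0,0,0.4,0,0,0],[-1,0,0,0,0,0,0],[-1,0,0,0,0,0,0]]'
python3 - <<'E'
from plant import *
from h import *
D=snapshot("side");S=snapshot("scene");print(get_obs()["force"])
a=cv2.resize(D["color"][60:190,170:300],(400,400),interpolation=3);b=cv2.resize(S["color"][90:220,320:450],(400,400),interpolation=3)
cv2.imwrite("pics/d5.png",np.hstack([a,b])[...,::-1])
E
```

```text
clock: 11.75
tool_pos: [0.4322, 0.3526, 0.3212]
orientation: [179.8, -0.0, -74.0]
force: [-6.2, -0.5, -3.7]
opening: 0.0087
gripper_force: 30.0
[-6.04518143 -1.1129872  -4.15059535]
```

```bash
python3 -m handwheel '[[-1,0,-0.2,0,0,0,0],[-1,0,0,0,0,0,0],[-1,0,0,0,0,0,0]]'; python3 -m handwheel '[[-0.43,0,0,0,0,0,0],[-0.43,0,0,0,0,0,0],[-0.43,0,0,0,0,0,0],[-0.43,0,0,0,0,0,0],[-0.43,0,0,0,0,0,0]]';python3 -m handwheel '[[-0.43,0,0,0,0,0,0],[-0.43,0,0,0,0,0,0],[-0.43,0,0,0,0,0,0]]'
python3 - <<'E'
from plant import *
from h import *
o=get_obs();print(o["force"]);W=snapshot("wrist");D=snapshot("side")
a=cv2.resize(W["color"],(500,375));b=cv2.resize(D["color"][70:190,180:275],(297,375),interpolation=3)
cv2.imwrite("pics/w6.png",np.hstack([a,b])[...,::-1])
E
```

```text
clock: 12.22
tool_pos: [0.4366, 0.3535, 0.3207]
orientation: [179.7, -0.1, -74.0]
force: [-6.7, -2.8, -5.8]
opening: 0.0089
gripper_force: 30.0
clock: 12.85
tool_pos: [0.4374, 0.3542, 0.3222]
orientation: [180.0, -0.0, -74.0]
force: [-6.0, -1.7, -0.3]
opening: 0.0249
gripper_force: 2.2
clock: 13.22
tool_pos: [0.4374, 0.3542, 0.3222]
orientation: [180.0, -0.0, -74.0]
force: [-4.8, -2.1, -1.0]
opening: 0.0251
gripper_force: 2.2
[-4.80038299 -2.11086718 -1.0078166 ]
```

The flap's force stays on the finger while z has unloaded by several N, so the glass has probably dropped. Raising and checking.

```bash
python3 -m handwheel '[[-0.43,0,0,-0.5,0,0,0],[-0.43,0,0,-0.8,0,0,0],[-0.43,0,0,-1,0,0,0],[-0.43,0,0,-1,0,0,0],[-0.43,0,0,-1,0,0,0]]'; python3 -m handwheel '[[-0.43,0,0,-1,0,0,0],[-0.43,0,0,-1,0,0,0],[-0.43,0,0,0,0,0,0]]'
python3 - <<'E'
from plant import *
from h import *
o=get_obs();W=snapshot("wrist")
cv2.imwrite("pics/w6.png",cv2.resize(W["color"],(600,450))[...,::-1])
E
```

```text
clock: 13.95
tool_pos: [0.4384, 0.3548, 0.4318]
orientation: [-179.8, 0.1, -74.0]
force: [0.0, 0.4, 0.4]
opening: 0.0249
gripper_force: 0.0
clock: 14.32
tool_pos: [0.4386, 0.3549, 0.4831]
orientation: [-179.6, 0.2, -74.0]
force: [0.1, -0.7, -0.0]
opening: 0.0247
gripper_force: 0.0
```

View pics/w6.png

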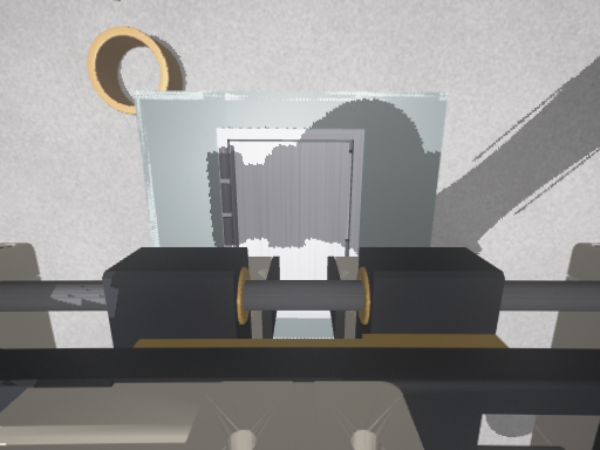

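The fingers are empty, the slot is filled by a flush flap and no glass protrudes: the reject went in. Next is the sound glass at (0.534,-0.032).

```bash
python3 -m handwheel '[[0.3,1,0.12,0,0,0,0],[0.3,1,0.12,0,0,0,0],[0.3,1,0.12,0,0,0,0],[0.3,1,0.12,0,0,0,0],[0.3,1,0.12,0,0,0,0]]'; python3 -m handwheel '[[0.3,1,0,0,0,0,0],[0.3,1,0,0,0,0,0],[0.3,1,0,0,0,0,0],[0.3,1,0,0,0,0,0],[0.3,1,0,0,0,0,0]]';python3 -m handwheel '[[0.3,1,0,0,0,0,0],[0.3,1,0,0,0,0,0],[0.3,1,0,0,0,0,0],[0.3,1,0,0,0,0,0],[0.3,1,0,0,0,0,0]]';python3 -m handwheel '[[0.3,0.93,0,0,0,0,0],[0.3,0,0,0.7,0,0,1],[0.3,0,0,0.7,0,0,1],[0.3,0,0,0.7,0,0,1],[0.3,0,0,0.7,0,0,1]]';python3 -m handwheel '[[0.3,0,0,0.8,0,0,1],[0.3,0,0,0,0,0,1],[0.3,0,0,0,0,0,0.92],[0.3,0,0,0,0,0,0],[0.3,0,0,0,0,0,0]]'
```

```text
clock: 15.0
tool_pos: [0.458, 0.2279, 0.4797]
orientation: [-180.0, 0.0, -74.0]
force: [0.3, -0.3, -0.6]
opening: 0.0568
gripper_force: 0.0
clock: 15.62
tool_pos: [0.4922, 0.1078, 0.4797]
orientation: [-180.0, 0.0, -74.0]
force: [-0.2, 0.2, 0.1]
opening: 0.057
gripper_force: 0.0
clock: 16.25
tool_pos: [0.5264, -0.0123, 0.4798]
orientation: [-180.0, -0.0, -74.0]
force: [-0.3, 0.4, -0.0]
opening: 0.0567
gripper_force: 0.0
clock: 16.88
tool_pos: [0.5326, -0.0339, 0.4092]
orientation: [-180.0, 0.0, -98.2]
force: [-0.4, 0.1, 0.4]
opening: 0.057
gripper_force: 0.0
clock: 17.5
tool_pos: [0.533, -0.0331, 0.3898]
orientation: [-180.0, 0.0, -115.4]
force: [-0.4, 0.3, 0.2]
opening: 0.0572
gripper_force: 0.0
```

```bash
python3 -m handwheel '[[0.3,0,0,1,0,0,0],[0.3,0,0,1,0,0,0],[0.3,0,0,1,0,0,0],[0.3,0,0,1,0,0,0],[0.3,0,0,0.93,0,0,0]]'; python3 -m handwheel '[[0.3,0,0,0,0,0,0],[-1,0,0,0,0,0,0],[-1,0,0,0,0,0,0],[-1,0,0,0,0,0,0],[-1,0,0,0,0,0,0]]'; python3 -m handwheel '[[-1,0,0,0,0,0,0],[-1,0,0,0,0,0,0],[-1,0,0,0,0,0,0],[-1,0,0,0,0,0,0]]'; python3 -m handwheel '[[-1,0,0,-1,0,0,0],[-1,0,0,-1,0,0,0],[-1,0,0,-1,0,0,0],[-1,0,0,-1,0,0,0],[-1,0,0,-1,0,0,0]]'
```

```text
clock: 18.12
tool_pos: [0.5331, -0.0327, 0.2657]
orientation: [-180.0, 0.0, -115.4]
force: [0.1, 0.4, 0.3]
opening: 0.0573
gripper_force: 0.0
clock: 18.75
tool_pos: [0.5333, -0.0325, 0.2669]
orientation: [-180.0, 0.0, -115.5]
force: [-0.1, 0.5, -0.7]
opening: 0.0224
gripper_force: 0.0
clock: 19.25
tool_pos: [0.5333, -0.0325, 0.2665]
orientation: [-180.0, 0.0, -115.5]
force: [-0.9, 0.4, 1.9]
opening: 0.0088
gripper_force: 30.0
clock: 19.88
tool_pos: [0.533, -0.0325, 0.3919]
orientation: [180.0, -0.0, -115.5]
force: [-0.1, 0.5, -2.3]
opening: 0.0087
gripper_force: 30.0
```

```bash
python3 -m handwheel '[[-1,0,0,-0.4,0,0,-1],[-1,0,0,0,0,0,-1],[-1,0,0,0,0,0,-1],[-1,0,0,0,0,0,-1],[-1,0,0,0,0,0,-0.92]]'; python3 -m handwheel '[[-1,1,0.4,0,0,0,0],[-1,1,0.4,0,0,0,0],[-1,1,0.4,0,0,0,0],[-1,1,0.4,0,0,0,0],[-1,1,0.4,0,0,0,0]]';python3 -m handwheel '[[-1,1,0.4,0,0,0,0],[-1,1,0.4,0,0,0,0],[-1,1,0.4,0,0,0,0],[-1,1,0.4,0,0,0,0],[-1,1,0.4,0,0,0,0]]';python3 -m handwheel '[[-1,1,0.4,0,0,0,0],[-1,1,0.5,0,0,0,0],[-1,0.8,0.4,0,0,0,0],[-1,0,0,0,0.8,0,0],[-1,0,0,0,0.8,0,0]]';python3 -m handwheel '[[-1,0,0,0,0.79,0,0],[-1,0,0,0,0,0,0],[-1,0,0,0,0,0,0]]'
python3 - <<'E'
from plant import *
from h import *
o=get_obs();W=snapshot("wrist");pickle.dump((o,W),open("w7.pkl","wb"))
Rt=Ro.from_euler("xyz",o["orientation"],degrees=True).as_matrix();print(Rt,o["tool_pos"]+Rt[:,2]*.2585)
a=cv2.resize(W["color"],(800,600),interpolation=3)
cv2.imwrite("pics/w7.png",a[...,::-1])
E
```

```text
clock: 20.5
tool_pos: [0.533, -0.0325, 0.401]
orientation: [180.0, 0.0, -85.8]
force: [-0.0, 0.1, -1.1]
opening: 0.0091
gripper_force: 30.0
clock: 21.12
tool_pos: [0.4916, -0.1614, 0.4011]
orientation: [180.0, 0.0, -86.0]
force: [0.0, 0.4, -1.4]
opening: 0.0086
gripper_force: 30.0
clock: 21.75
tool_pos: [0.4505, -0.2896, 0.401]
orientation: [180.0, 0.0, -86.0]
force: [-0.1, -0.1, -1.3]
opening: 0.0092
gripper_force: 30.0
clock: 22.38
tool_pos: [0.4233, -0.3612, 0.4007]
orientation: [-170.3, 0.0, -86.0]
force: [-0.4, 0.0, -0.5]
opening: 0.0088
gripper_force: 30.0
clock: 22.75
tool_pos: [0.4234, -0.361, 0.4012]
orientation: [-165.8, 0.0, -86.0]
force: [0.4, -0.2, -0.3]
opening: 0.0085
gripper_force: 30.0
[[ 7.00717182e-02 -9.67017907e-01  2.44880221e-01]
 [-9.97541905e-01 -6.78489911e-02  1.75117691e-02]
 [-3.19318374e-04 -2.45505362e-01 -9.69395180e-01]] [ 0.48668281 -0.35643479  0.15061797]
```

View pics/w7.png

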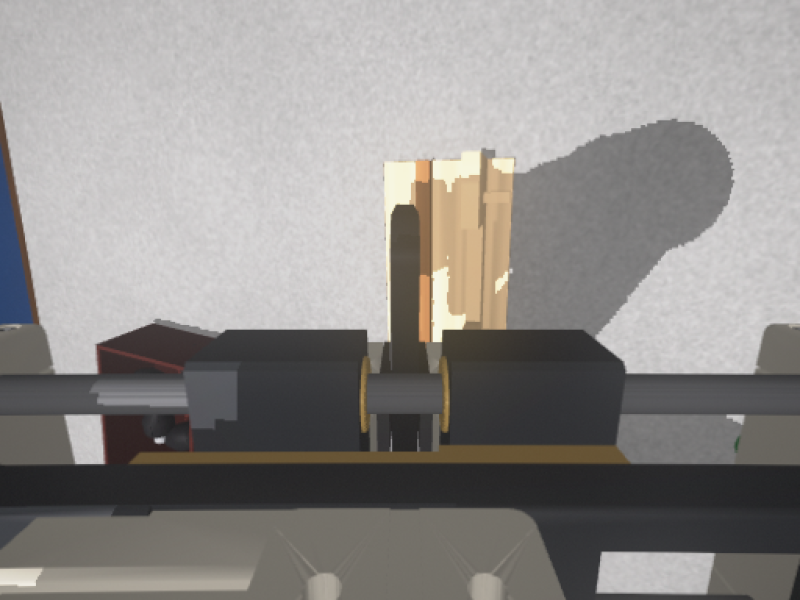

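The rest's far end is visible: foot-board corners at (385,162) and (515,158), batten inner edge at (432,160). I check the fit with these.

Run:
```python
from h import *
np.set_printoptions(precision=4,suppress=True)
o,W=pickle.load(open("w7.pkl","rb"));c=cam(W,o)
th=np.radians(4);Rr=np.array([[np.cos(th),-np.sin(th)],[np.sin(th),np.cos(th)]])
for n,u,v,z in [("foot+55",385,162,.01),("foot-55",515,158,.01),("batten in",432,160,.022),("batten out",417,160,.022),("batten in near",430,335,.022)]:
    p=onz(c,(u/1.5625,v/1.5625),z);print(n,p,"rest",Rr.T@(p[:2]-[.4825,-.3565]))
```

```text
foot+55 [ 0.545  -0.4421  0.01  ] rest [ 0.0564 -0.0898]
foot-55 [ 0.4364 -0.4513  0.01  ] rest [-0.0526 -0.0914]
batten in [ 0.5016 -0.4456  0.022 ] rest [ 0.0128 -0.0902]
batten out [ 0.5141 -0.4449  0.022 ] rest [ 0.0253 -0.0904]
batten in near [ 0.4902 -0.2952  0.022 ] rest [0.012  0.0606]
```

The rest estimate holds within about 1 mm. Lowering straight down along (tool y 0.2455, z 0.9694), slower near the foot board.

```bash
python3 -m handwheel '[[-1,0,0.245,0.97,0,0,0],[-1,0,0.245,0.97,0,0,0],[-1,0,0.245,0.97,0,0,0],[-1,0,0.245,0.97,0,0,0],[-1,0,0.12,0.49,0,0,0]]'; python3 -m handwheel '[[-1,0,0.12,0.49,0,0,0],[-1,0,0.05,0.2,0,0,0],[-1,0,0.05,0.2,0,0,0],[-1,0,0,0,0,0,0],[-1,0,0,0,0,0,0]]'
```

```text
clock: 23.42
tool_pos: [0.4239, -0.3606, 0.2871]
orientation: [-165.8, 0.1, -86.0]
force: [0.6, -0.0, -0.5]
opening: 0.0091
gripper_force: 30.0
clock: 24.05
tool_pos: [0.4242, -0.361, 0.2663]
orientation: [-165.6, -0.0, -86.0]
force: [0.3, 0.4, -2.0]
opening: 0.0086
gripper_force: 30.0
```

```bash
python3 -m handwheel '[[-1,0,0.02,0.08,0,0,0],[-1,0,0.02,0.08,0,0,0],[-1,0,0,0,0,0,0],[-1,0,0,0,0,0,0]]'; python3 -m handwheel '[[-1,0,0.01,0.05,0,0,0],[-1,0,0,0,0,0,0],[-1,0,0,0,0,0,0]]'
```

```text
clock: 24.55
tool_pos: [0.4241, -0.3609, 0.2617]
orientation: [-165.7, 0.0, -86.0]
force: [-0.1, 0.1, -1.3]
opening: 0.0089
gripper_force: 30.0
clock: 24.92
tool_pos: [0.4242, -0.361, 0.2613]
orientation: [-165.6, -0.0, -86.0]
force: [-3.4, 1.1, 7.1]
opening: 0.0087
gripper_force: 30.0
```

Contact at 7 N, at the expected height. Releasing gradually.

```bash
python3 -m handwheel '[[-0.75,0,0,0,0,0,0],[-0.7,0,0,0,0,0,0],[-0.65,0,0,0,0,0,0],[-0.6,0,0,0,0,0,0],[-0.55,0,0,0,0,0,0]]'; python3 -m handwheel '[[-0.4,0,0,0,0,0,0],[-0.3,0,0,0,0,0,0],[-0.2,0,0,0,0,0,0],[-0.2,0,0,0,0,0,0],[-0.2,0,0,0,0,0,0]]'
```

```text
clock: 25.55
tool_pos: [0.4242, -0.3609, 0.2604]
orientation: [-165.7, 0.0, -86.0]
force: [-0.5, 0.0, -0.2]
opening: 0.0193
gripper_force: 0.0
clock: 26.18
tool_pos: [0.4242, -0.3609, 0.2605]
orientation: [-165.7, -0.0, -86.0]
force: [-0.4, -0.0, -0.4]
opening: 0.0353
gripper_force: 0.0
```

Free, with no force on the fingers. I back out along the tool axis, then lift and check.

```bash
python3 -m handwheel '[[-0.2,0,0,-0.6,0,0,0],[-0.2,0,0,-1,0,0,0],[-0.2,0,0,-1,0,0,0],[-0.2,0,0,-1,0,0,0],[-0.2,0,0,-1,0,0,0]]'; python3 -m handwheel '[[-0.2,-1,0,-1,0,0,0],[-0.2,-1,0,0,0,0,0],[-0.2,-1,0,0,0,0,0],[-0.2,-1,0,0,0,0,0],[-0.2,-1,0,0,0,0,0]]'; python3 -m handwheel '[[-0.2,0,0,0,0,0,0],[-0.2,0,0,0,0,0,0]]';python3 - <<'E'
from plant import *
from h import *
S=snapshot("scene");D=snapshot("side")
a=cv2.resize(S["color"][160:260,60:180],(396,330),interpolation=3);b=cv2.resize(D["color"][230:384,200:385],(396,330),interpolation=3)
c=cv2.resize(S["color"][110:220,315:455],(396,270),interpolation=3);d=cv2.resize(S["color"],(396,270))
cv2.imwrite("pics/f.png",np.vstack([np.hstack([a,b]),np.hstack([c,d])])[...,::-1])
E
```

```text
clock: 26.8
tool_pos: [0.3952, -0.3629, 0.3739]
orientation: [-165.6, -0.0, -86.0]
force: [0.5, -0.2, -0.2]
opening: 0.0352
gripper_force: 0.0
clock: 27.42
tool_pos: [0.3803, -0.238, 0.3972]
orientation: [-165.6, -0.0, -86.0]
force: [0.5, -0.2, 0.3]
opening: 0.035
gripper_force: 0.0
clock: 27.68
tool_pos: [0.3808, -0.2388, 0.3969]
orientation: [-165.6, -0.0, -85.9]
force: [0.6, -0.0, -1.2]
opening: 0.0354
gripper_force: 0.0
```

View pics/f.png

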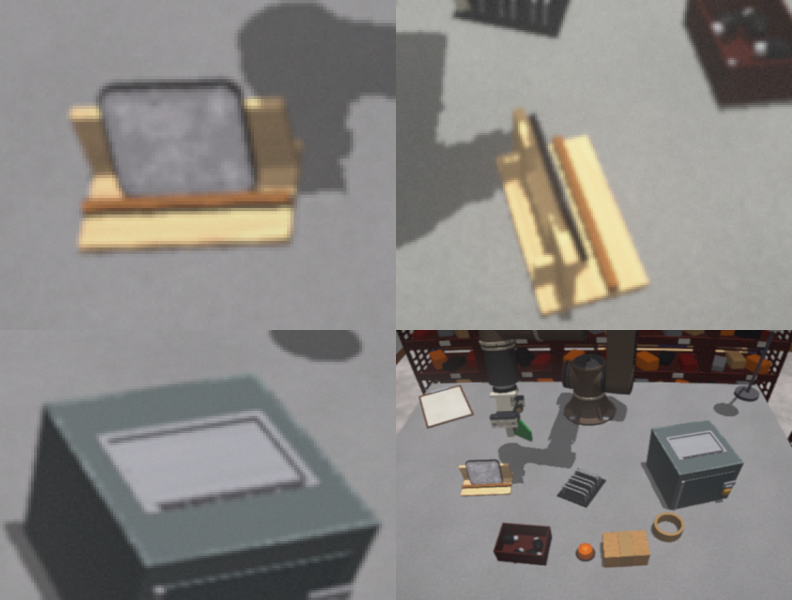

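The sound glass leans centred on both ears behind the batten, the flap is flush, the rack is empty and the bystanders are in place. Handing in.

```bash
python3 -c "
from plant import *
print(close_job())"
```

```text
the job is handed in; nothing more can be done
None
```

I handed the job in at about 28 s; no verdict came back, but in the last pictures the broken glass is out of sight in the bin with the flap shut, the sound glass leans on both ears behind the batten, and the bystanders haven't moved.

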